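# Bolt the orange dish carrier

### The arm

A 6-joint arm with a two-finger parallel gripper is mounted at the origin on the work surface. World frame = base frame: x ahead of the robot, y to its left, z up, the work surface at z = 0. Lengths are in m, angles in degrees, forces in N, time in s.
With the tool pointing down it reaches from about 0.3 to 0.75 m from the base axis. Payload 8.5 kg.
Tool frame: the origin (TCP) lies at the very end of the fingers, on their centre line; the grasp point (between the pads) lies 19 mm behind it (env.pinch_z is the distance from the TCP to the grasp point, in m); z points along the fingers, y is the line along which they close (so a half turn about z gives the same grasp; the last joint's range is limited). The gripper opens to 85 mm and grips with 20 to 120 N. Pads are 22 mm wide; open, the fingers measure 114 mm over their backs; the gripper's body (76 mm by 85 mm) begins 54 mm behind the grasp point. The pads swing forward as they close: fully open they stand 13 mm farther back than shut.
Start: joints at [58.023, 21.807, 74.336, -0, 83.858, -12.336], TCP at [0.185, 0.518, 0.196] pointing down, gripper open.
Joint ranges: [-178.18, 178.18], [-50.72, 133.34], [12.68, 142.11], [-81.47, 261.47], [9.98, 163.14], [-165.26, 165.26]. Speed limits (degrees/s): [136.94, 136.94, 180, 180, 180, 180].

### API

Orientations are given as a 3x3 rotation matrix whose columns are the frame's x, y, z axes.
In Python, from rig import env, viewer gives the robot as it stands.
- The arm moves only by the tool drive_tool, never from a script. Its argument "series" is a list of rows, each a list of 3 entries, a list of its own where there are three numbers: the shift along the tool's x, y, z in m, then the turn about the tool's z in degrees, then the finger opening in m, from 0 to 0.0854. A call has 1 to 20 rows; each row is the pose to reach, as a shift and turn from the pose commanded when the call began, along the tool's axes at that moment; what a row does not reach only later rows make up. A row lasts 1/10 s, in which the tool goes at most 50 mm and 8.59 degrees, less where a joint would pass 70% of its speed; a pose out of reach is approached as far as the arm can. A call with a gripper value outside its range is refused whole. The fingers move at their own pace and stop on an object; "newtons" is the grip in N (left out, the last holds). Time passes only in rows, so rows that repeat a pose let the fingers close. It gives the time, the measured TCP pose, the force, the opening and the grip force at its end, in the units of the state.
- env.observe(): the state, without advancing time (a new reading comes with each control period).
- viewer.get_image(name): name is "scene" or "top" or "wrist"; returns a dict with "img" (384x512x3 uint8, red, green, blue), "depth" (384x512 float32, m along the optical axis (not along the pixel's ray), 0 where there is no reading), "camera_matrix" (3x3 intrinsics, pixels), "distortion" ([k1, k2, p1, p2, k3] as OpenCV has them; the pictures are not rectified), "rvec" (rotation vector, rad) and "tvec" (3), from world to camera coordinates, as OpenCV has them. Camera axes: x right, y down, z forward; pixel columns grow to the right and rows downward; lengths in m; the calibration is good to about 2 mm. A picture is of the moment at which its call begins.
- env.close_job(): hands the job in; it is judged then, once.
The state is a dict: "time_s": time; "q": joint angles; "qvel": joint speeds; "joint_efforts": joint torques, N m; "position": TCP position; "tool_rot": TCP orientation; "ft_force": force on the tool from outside, world axes, zero at the start; "wrist_torque": the same for the moment, N m; "grip_width": finger opening in m; "gripper_force": force on a finger pad.
Only numpy, scipy, OpenCV 4.12 (cv2) and the standard library are available. Lean on these libraries where they do the work, as an engineer would, in place of code of your own. Each camera call takes 0.05 s, during which the arm holds its last target. There are 200 camera calls.

### The job

Lock the lid of the clear dish carrier with the orange lid: slide its barrel bolt across into the keeper on the grey ledge, then turn the bolt's black-knobbed handle down into the notch in the brass guide rail, as far as it goes, and let go. Leave the bolt of the blue-lidded carrier as it is.

Things in the scene. Friction and masses are not known exactly. Their poses are not given: they have to be found in the camera images.
- orange_knob (a point): Centre of the black 22 mm ball on the handle of the bolt on the orange-lidded carrier. A 10 mm thick steel stalk joins it to the 12 mm bolt rod; ball centre 55 mm from the rod's axis. y axis: along the rod to the keeper, the way it slides shut. z axis: from rod to ball, near upright at the start. The handle folds down to its -x side, the carrier's long edge nearest the robot.
- orange_bolt (a joint): How far this bolt is slid to the keeper, m: 0 open, 0.072 end stop. About 2 N; stays where left. Its rod is level, 128 mm above the table, 28 mm above the lid of a fixed clear carrier (200 x 280 x 100 mm tall), parallel to the long side, 40 mm in from the edge nearest the robot. Steel keeper on the grey ledge at one end. Brackets and keeper reach 10 mm above the axis.
- orange_turn (a joint): Handle angle about the rod, rad: 0 upright, 1.4 folded down at its stop (ball about over the lid's near edge), -0.35 back stop. Starts -0.2 to 0.25. About 1 N at the ball; stays where left. A brass guide rail 10 to 18 mm from the axis, 10 mm above it, blocks folding past about 0.4 except in its 34 mm notch, which takes the stalk at any bolt value from 0.051 to the end stop.
- blue_knob (a point): Centre of the black ball on the bolt handle of a second carrier, identical but for its blue lid. Same axes and sizes. To be left alone.

How it is judged:
By the outcome, as a careful person would: the job done as asked, in the order asked, and still so for the second after the job is handed in, with the robot touching nothing.
It also fails if it takes over 40 s, if anything falls off the work surface, if the arm or the gripper's body presses on something with over 40 N, if the wrist force passes 120 N, or if a joint passes its speed limit or range.

## Working session

There is one attempt and no reset: what is moved stays moved. The work goes in short steps, Python scripts to look and compute and a tool call to move; the robot and the scene stay as the last step left them, time stands still between calls to the robot, and variables do not carry over. Pictures are saved under pics/ and viewed, at most 10 in all, crops included, and the job is handed in when it is done.

Besides the shell and the picture viewer there is one more tool, called after ">>>" in YAML: its name, and indented under it one key for each argument. drive_tool: Moves the arm, as the interface text tells. Its arguments: {"type":"object","properties":{"series":{"type":"array"},"newtons":{"type":"number"}},"required":["series"]}

```bash
mkdir -p pics
cat > h.py <<'E'
import numpy as np,cv2
from rig import env,viewer
def pts(d,uv):
    uv=np.array(uv,float).reshape(-1,1,2)
    n=cv2.undistortPoints(uv,d["camera_matrix"],np.array(d["distortion"])).reshape(-1,2)
    R=cv2.Rodrigues(np.array(d["rvec"],float))[0];t=np.array(d["tvec"],float).ravel()
    c=-R.T@t; r=np.c_[n,np.ones(len(n))]@R
    return c,r
def onz(d,uv,z):
    c,r=pts(d,uv); return c+r*((z-c[2])/r[:,2:])
def ondepth(d,uv):
    c,r=pts(d,uv); z=np.array([d["depth"][int(v),int(u)] for u,v in uv]); return c+r*z[:,None]
E
python3 - <<'E'
from h import *
import pickle
D={n:viewer.get_image(n) for n in("scene","top")}
pickle.dump(D,open("d.pkl","wb"))
im=np.vstack([D[n]["img"] for n in D])
for n in D: cv2.imwrite(f"pics/{n}0.png",cv2.resize(D[n]["img"][:,:,::-1],(800,600),interpolation=cv2.INTER_CUBIC))
o=env.observe();print(o["time_s"],o["position"],o["tool_rot"],o["grip_width"])
E
```

```text
0.1 [0.18470577 0.51773399 0.19495545] [[-9.41824990e-01  3.36102974e-01 -6.92430501e-04]
 [ 3.36103576e-01  9.41824355e-01 -1.12718827e-03]
 [ 2.73296581e-04 -1.29434245e-03 -9.99999125e-01]] 0.08528645099774362
```

View pics/scene0.png

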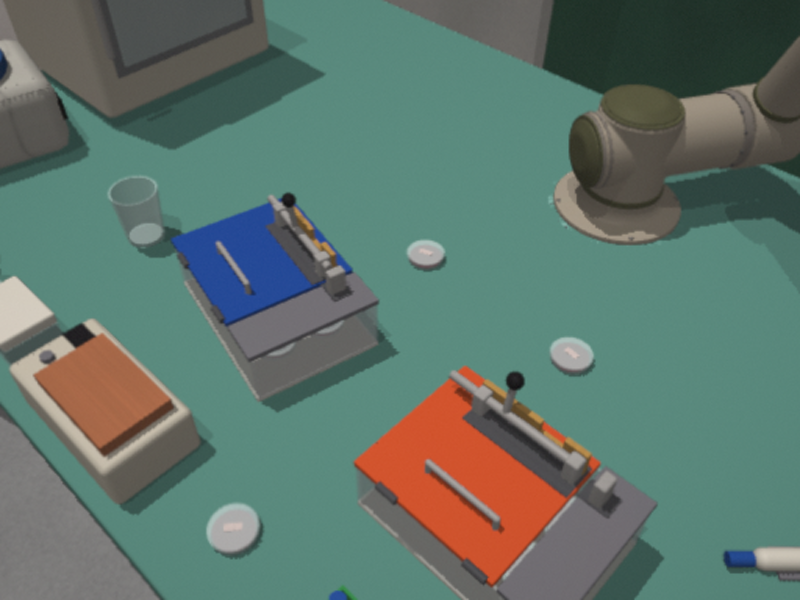

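View pics/top0.png

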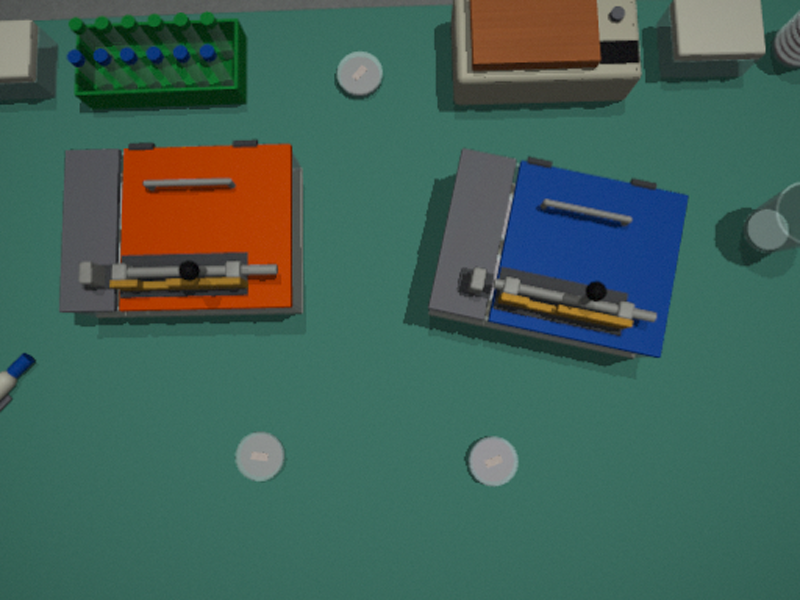

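The scene view shows the orange-lid knob at about (515,380). In the top view it is at (189,270), with the rod from (275,270) to the keeper at (88,273). The blue carrier is to the right and will be left alone.

Run:
```python
from h import *
import pickle
D=pickle.load(open("d.pkl","rb"))
def knob(d,guess):
    g=d["img"].max(2)<45
    n,l,s,c=cv2.connectedComponentsWithStats(g.astype(np.uint8))
    k=min(range(1,n),key=lambda i:np.hypot(*(c[i]-guess)) if s[i][4]>20 else 1e9)
    print(s[k],c[k]); return c[k]
k=.64
a=knob(D["top"],np.array([189,270])*k); b=knob(D["scene"],np.array([515,380])*k)
c1,r1=pts(D["top"],[a]);c2,r2=pts(D["scene"],[b])
A=np.c_[r1[0],-r2[0]];x=np.linalg.lstsq(A,c2-c1,rcond=None)[0]
p,q=c1+x[0]*r1[0],c2+x[1]*r2[0];print("knob",p,q,"gap",np.linalg.norm(p-q))
d=D["top"]
print("top on z=.183",onz(d,[a],.183))
print("rod end,keeper .128",onz(d,np.array([[275,270],[212,271],[150,271],[88,273]])*k,.128))
h=cv2.cvtColor(d["img"],cv2.COLOR_RGB2HSV)
m=((h[...,0]<12)&(h[...,1]>200)&(h[...,2]>150)).astype(np.uint8);m[:,256:]=0;m[:80]=0
cs=max(cv2.findContours(m,0,1)[0],key=cv2.contourArea);rc=cv2.minAreaRect(cs);bx=cv2.boxPoints(rc);print("lid",onz(d,bx,.1))
m=((h[...,0]>12)&(h[...,0]<30)&(h[...,1]>120)).astype(np.uint8);m[:,200:]=0
ys,xs=np.nonzero(m[:,:]);s=(ys>160)&(ys<195);print("brass",onz(d,[[xs[s].min(),ys[s].mean()],[xs[s].max(),ys[s].mean()]],.138))
cr=d["img"][150:200,40:190,::-1];cv2.imwrite("pics/crop.png",cv2.resize(cr,None,fx=5,fy=5,interpolation=cv2.INTER_CUBIC))
```

```text
[ 88 167  43  13 181] [116.63535912 173.93922652]
[325 239  10  11  87] [329.34482759 243.57471264]
knob [0.58209657 0.19120034 0.18443725] [0.58414886 0.1887602  0.18392589] gap 0.003229188694265472
top on z=.183 [[0.5823332  0.19170056 0.183     ]]
rod end,keeper .128 [[0.59027019 0.10186167 0.128     ]
 [0.59127071 0.17578092 0.128     ]
 [0.59344833 0.24898947 0.128     ]
 [0.59328374 0.32272329 0.128     ]]
lid [[0.75746992 0.30035096 0.1       ]
 [0.75014784 0.08961297 0.1       ]
 [0.54843629 0.0909709  0.1       ]
 [0.5542125  0.29573395 0.1       ]]
brass [[0.5786375  0.29234243 0.138     ]
 [0.57396101 0.13232332 0.138     ]]
```

View pics/crop.png

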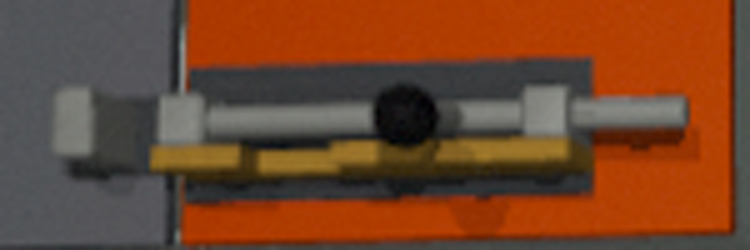

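The crop shows the ball at (405,115), the brass notch between x≈240 and 335, and the rod nearly parallel to world +y. I'll rotate and lift first, then move above the ball.

>>> drive_tool:
  series:
    - [[0,0,-0.04],-8,0.06]
    - [[0,0,-0.065],-16,0.06]
    - [[0,0,-0.065],-18.5,0.06]
    - [[0,0,-0.065],-18.5,0.06]
  newtons: 20

```text
time_s: 0.5
position: [0.1848, 0.518, 0.2607]
tool_rot: [[-1.0, 0.02, 0.0], [0.02, 1.0, 0.0], [-0.0, 0.0, -1.0]]
ft_force: [0.0, -0.3, -1.1]
grip_width: 0.0599
gripper_force: 0.0
```

Run:
```python
from h import *
import pickle
D=pickle.load(open("d.pkl","rb"))
a=[121,173.];b=[329.3,243.6]
c1,r1=pts(D["top"],[a]);c2,r2=pts(D["scene"],[b])
x=np.linalg.lstsq(np.c_[r1[0],-r2[0]],c2-c1,rcond=None)[0]
p,q=c1+x[0]*r1[0],c2+x[1]*r2[0];print("knob",p,q)
print("notch",onz(D["top"],[[88,182],[107,181]],.138))
o=env.observe();print(o["position"],o["tool_rot"]); R=np.array(o["tool_rot"])
print("shift to above", R.T@((p+q)/2-o["position"]))
```

```text
knob [0.58415418 0.1851128  0.18041876] [0.58211737 0.18757423 0.18091059]
notch [[0.57658684 0.25937232 0.138     ]
 [0.57739285 0.22475346 0.138     ]]
[0.18482907 0.51797085 0.26067197] [[-9.99806644e-01  1.96633736e-02  1.65218478e-04]
 [ 1.96634211e-02  9.99806614e-01  2.90757539e-04]
 [-1.59469253e-04  2.93950080e-04 -9.99999944e-01]]
shift to above [-0.40473786 -0.32375467  0.07997667]
```

>>> drive_tool:
  series:
    - [[-0.04,-0.032,0],0,0.06]
    - [[-0.08,-0.064,0],0,0.06]
    - [[-0.12,-0.096,0],0,0.06]
    - [[-0.16,-0.128,0],0,0.06]
    - [[-0.2,-0.16,0],0,0.06]
    - [[-0.24,-0.192,0],0,0.06]
    - [[-0.28,-0.224,0],0,0.06]
    - [[-0.32,-0.256,0],0,0.06]
    - [[-0.36,-0.288,0],0,0.06]
    - [[-0.39,-0.312,0],0,0.06]
    - [[-0.405,-0.324,0],0,0.06]
    - [[-0.405,-0.324,0],0,0.06]
    - [[-0.405,-0.324,0],0,0.06]
    - [[-0.405,-0.324,0],0,0.06]

```text
time_s: 1.9
position: [0.5824, 0.1869, 0.2605]
tool_rot: [[-1.0, 0.019, -0.001], [0.019, 1.0, 0.0], [0.001, 0.0, -1.0]]
ft_force: [-0.4, -0.1, -0.1]
grip_width: 0.0597
gripper_force: 0.0
```

Run:
```python
from h import *
import pickle
d=viewer.get_image("wrist");pickle.dump(d,open("w.pkl","wb"))
cv2.imwrite("pics/w1.png",cv2.resize(d["img"][:,:,::-1],(800,600)))
o=env.observe();print(o["position"],o["tool_rot"])
g=(d["img"].max(2)<45).astype(np.uint8)
n,l,s,c=cv2.connectedComponentsWithStats(g)
for i in range(1,n):
    if s[i][4]>150: print(s[i],c[i],onz(d,[c[i]],.182))
```

```text
[0.58244074 0.18701365 0.26070061] [[-9.99822751e-01  1.88269188e-02 -1.16520116e-04]
 [ 1.88269019e-02  9.99822748e-01  1.44622393e-04]
 [ 1.19222257e-04  1.42403046e-04 -9.99999983e-01]]
[255 156 102   7 371] [312.98652291 159.74932615] [[0.55654983 0.23321502 0.182     ]]
[245 181  26  24 470] [257.69148936 192.8893617 ] [[0.58427303 0.18705731 0.182     ]]
[    0   244   512   140 33574] [256.89709299 339.29034372] [[0.73586446 0.18357407 0.182     ]]
```

View pics/w1.png

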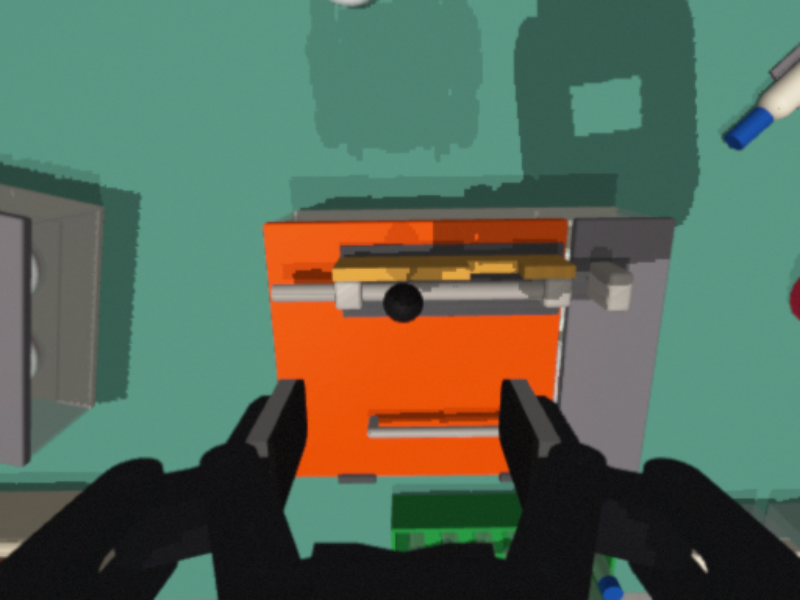

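The wrist view shows the ball at (403,302), i.e. (0.584, 0.187). That agrees with the two-view estimate, and the rod is parallel to the finger line. Next I'll descend and grasp.

>>> drive_tool:
  series:
    - [[-0.002,0,0.03],0,0.06]
    - [[-0.002,0,0.065],0,0.06]
    - [[-0.002,0,0.09],0,0.06]
    - [[-0.002,0,0.098],0,0.06]
    - [[-0.002,0,0.098],0,0.03]
    - [[-0.002,0,0.098],0,0.01]
    - [[-0.002,0,0.098],0,0.01]
    - [[-0.002,0,0.098],0,0.01]
    - [[-0.002,0,0.098],0,0.01]
    - [[-0.002,0,0.098],0,0.01]

```text
time_s: 2.95
position: [0.5854, 0.1859, 0.1628]
tool_rot: [[-1.0, 0.02, 0.0], [0.02, 1.0, 0.0], [-0.0, 0.0, -1.0]]
ft_force: [0.2, 0.8, -1.0]
grip_width: 0.0101
gripper_force: 0.0
```

Run:
```python
from h import *
import pickle
d=pickle.load(open("w.pkl","rb"))
print(onz(d,np.array([[285,293],[450,291],[530,291]])*.64,.128))
```

```text
[[0.59311453 0.10965035 0.128     ]
 [0.59366976 0.217886   0.128     ]
 [0.5945893  0.2703135  0.128     ]]
```

The opening reads 10 mm with no force, so the ball isn't between the pads as planned. I'll look.

Run:
```python
from h import *
d=viewer.get_image("wrist");s=viewer.get_image("scene")
import pickle;pickle.dump((d,s),open("g.pkl","wb"))
a=cv2.resize(d["img"][90:330,130:390,::-1],(400,369));b=cv2.resize(s["img"][170:354,240:440,::-1],(400,368))
cv2.imwrite("pics/g1.png",np.hstack([a[:368],b]))
```

```text
(no output)
```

View pics/g1.png

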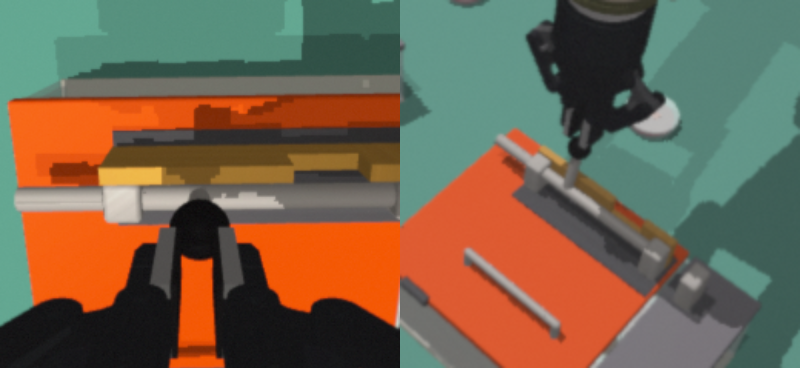

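The wrist crop shows the ball at about (200,230), ahead of the finger tips rather than between the pads. In the scene crop it sits right at the tips. I'll triangulate it.

Run:
```python
from h import *
import pickle
d,s=pickle.load(open("g.pkl","rb"))
a=[130+200*.65,90+230*.65]; b=[240+579*.5-200,170+148*.5]
def tri(A,a,B,b):
    c1,r1=pts(A,[a]);c2,r2=pts(B,[b])
    x=np.linalg.lstsq(np.c_[r1[0],-r2[0]],c2-c1,rcond=None)[0]
    return c1+x[0]*r1[0],c2+x[1]*r2[0],c1
print(tri(d,a,s,b), b)
print(onz(d,[a],.182))
# finger tips left/right in wrist and depth
print(ondepth(d,[[130+165*.65,90+235*.65],[130+228*.65,90+235*.65],a,[130+200*.65,90+205*.65]]))
o=env.observe();print(o["position"],o["grip_width"],o["gripper_force"],o["ft_force"])
```

```text
(array([0.58474265, 0.18743934, 0.18339573]), array([0.58415533, 0.18923419, 0.18312075]), array([0.51087071, 0.18762463, 0.34238657])) [329.5, 244.0]
[[0.58539115 0.18743771 0.182     ]]
[[0.57481317 0.17683109 0.20791666]
 [0.57447727 0.19583918 0.20934626]
 [0.58031585 0.18745044 0.19292332]
 [0.57430355 0.18759693 0.18548002]]
[0.58535755 0.18594476 0.1626449 ] 0.010583909281528317 0.0 [-0.77920821 -0.55645288 -0.3388954 ]
```

Run:
```python
from h import *
import pickle
d,s=pickle.load(open("g.pkl","rb")); w=pickle.load(open("w.pkl","rb"))
for n,D in(("w",w),("g",d)):
    vv,uu=np.mgrid[0:384:2,0:512:2];uv=np.c_[uu.ravel(),vv.ravel()]
    P=ondepth(D,uv);col=D["img"][uv[:,1],uv[:,0]]
    ok=(P[:,2]>.196)&(abs(P[:,0]-.584)<.04)
    Q=P[ok]; i=np.argsort(Q[:,2])[:4];print(n,ok.sum(),Q[i],uv[ok][i],np.array(D["tvec"]).ravel())
    for zlo in np.arange(.196,.27,.01):
        k=ok&(P[:,2]>=zlo)&(P[:,2]<zlo+.01)
        if k.any(): print(zlo.round(3),k.sum(),P[k].min(0).round(3),P[k].max(0).round(3))
```

```text
w 8801 [[0.58026537 0.21738852 0.30193471]
 [0.57890649 0.2172296  0.30248998]
 [0.5871979  0.15693591 0.30323834]
 [0.58496177 0.15712006 0.3033201 ]] [[320 254]
 [320 252]
 [196 270]
 [196 266]] [-0.19719228 -0.61077179  0.27465687]
g 9069 [[0.57504984 0.19517876 0.20286263]
 [0.57452518 0.17691308 0.20328093]
 [0.57435848 0.17598009 0.2036075 ]
 [0.57462139 0.19226251 0.20367936]] [[276 238]
 [238 238]
 [236 238]
 [270 238]] [-0.19679126 -0.58513586  0.17974894]
0.196 27 [0.574 0.175 0.203] [0.58  0.203 0.206]
0.206 155 [0.573 0.168 0.206] [0.596 0.205 0.216]
0.216 191 [0.573 0.168 0.216] [0.596 0.205 0.226]
0.226 185 [0.574 0.168 0.226] [0.597 0.205 0.236]
0.236 400 [0.571 0.153 0.236] [0.597 0.222 0.246]
0.246 1335 [0.571 0.145 0.246] [0.595 0.228 0.256]
0.256 1537 [0.568 0.138 0.256] [0.598 0.235 0.266]
0.266 2100 [0.567 0.131 0.266] [0.595 0.242 0.276]
```

The depth cloud shows the finger tips ending at z≈0.203 while the reported TCP is 0.163, a 40 mm difference. The closure just above the ball agrees with this. The ball hasn't moved, so I'll check pinch_z, reopen and go about 39 mm lower.

```bash
python3 -c "
from rig import env
print(env.pinch_z)"
```

```text
0.0187
```

>>> drive_tool:
  series:
    - [[0,0,0],0,0.06]
    - [[0,0,0],0,0.06]
    - [[0,0,0],0,0.06]
    - [[0,0,0],0,0.06]

```text
time_s: 3.45
position: [0.5853, 0.1859, 0.1625]
tool_rot: [[-1.0, 0.02, -0.0], [0.02, 1.0, -0.0], [0.0, -0.0, -1.0]]
ft_force: [0.5, -0.7, 0.8]
grip_width: 0.0598
gripper_force: 0.0
```

>>> drive_tool:
  series:
    - [[0,0.001,0.015],0,0.06]
    - [[0,0.001,0.03],0,0.06]
    - [[0,0.001,0.039],0,0.06]
    - [[0,0.001,0.039],0,0.04]
    - [[0,0.001,0.039],0,0.02]
    - [[0,0.001,0.039],0,0.015]
    - [[0,0.001,0.039],0,0.015]
    - [[0,0.001,0.039],0,0.015]
    - [[0,0.001,0.039],0,0.015]

```text
time_s: 4.35
position: [0.5857, 0.187, 0.1243]
tool_rot: [[-1.0, 0.02, 0.002], [0.02, 1.0, 0.0], [-0.002, 0.0, -1.0]]
ft_force: [-1.2, -0.3, 4.3]
grip_width: 0.0205
gripper_force: 19.7
```

Run:
```python
from h import *
d=viewer.get_image("wrist");s=viewer.get_image("scene")
a=cv2.resize(d["img"][90:330,130:390,::-1],(400,369));b=cv2.resize(s["img"][170:354,240:440,::-1],(400,368))
cv2.imwrite("pics/g2.png",np.hstack([a[:368],b]))
```

```text
(no output)
```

View pics/g2.png

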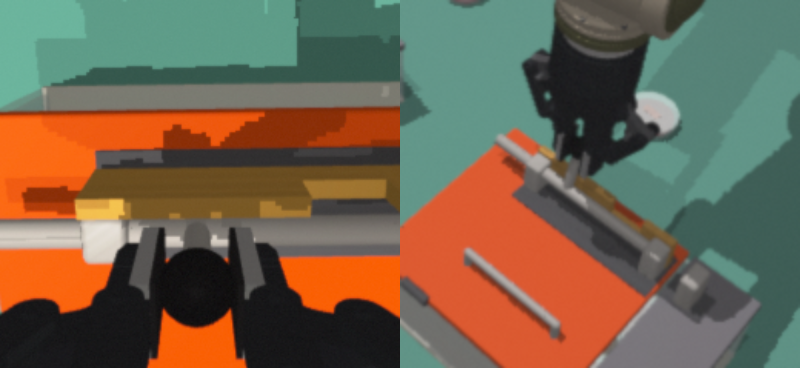

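The ball is now held (20.5 mm, 20 N), with the stalk visible between the pads. Next I'll slide the bolt.

>>> drive_tool:
  series:
    - [[0,0.005,0],0,0.015]
    - [[0,0.012,0],0,0.015]
    - [[0,0.02,0],0,0.015]
    - [[0,0.028,0],0,0.015]
    - [[0,0.036,0],0,0.015]
    - [[0,0.044,0],0,0.015]
    - [[0,0.052,0],0,0.015]
    - [[0,0.058,0],0,0.015]
    - [[0,0.062,0],0,0.015]
    - [[0,0.062,0],0,0.015]
  newtons: 30

```text
time_s: 5.45
position: [0.5866, 0.2495, 0.1244]
tool_rot: [[-1.0, 0.019, 0.001], [0.019, 1.0, 0.0], [-0.001, 0.0, -1.0]]
ft_force: [-1.9, 0.9, 6.8]
grip_width: 0.02
gripper_force: 29.1
```

>>> drive_tool:
  series:
    - [[0,0.003,0],0,0.015]
    - [[0,0.006,0],0,0.015]
    - [[0,0.008,0],0,0.015]
    - [[0,0.01,0],0,0.015]
    - [[0,0.01,0],0,0.015]

```text
time_s: 5.95
position: [0.5872, 0.2553, 0.1244]
tool_rot: [[-1.0, 0.022, 0.0], [0.022, 1.0, -0.007], [-0.0, -0.007, -1.0]]
ft_force: [-1.4, -18.1, 9.6]
grip_width: 0.0202
gripper_force: 29.9
```

The end stop was reached (18 N reaction), about 69 mm of travel. I'll relax slightly and fold along the arc.

>>> drive_tool:
  series:
    - [[0,-0.003,0],0,0.015]
    - [[0.0045,-0.003,0.001],0,0.015]
    - [[0.009,-0.003,0.002],0,0.015]
    - [[0.014,-0.003,0.004],0,0.015]
    - [[0.019,-0.003,0.006],0,0.015]
    - [[0.024,-0.003,0.009],0,0.015]
    - [[0.028,-0.003,0.0125],0,0.015]
    - [[0.028,-0.003,0.0125],0,0.015]
  newtons: 20

```text
time_s: 6.75
position: [0.5583, 0.2552, 0.1109]
tool_rot: [[-1.0, 0.02, -0.001], [0.02, 1.0, -0.002], [0.001, -0.002, -1.0]]
ft_force: [-0.4, -6.4, 2.7]
grip_width: 0.0199
gripper_force: 30.2
```

>>> drive_tool:
  series:
    - [[0.004,0,0.0035],0,0.015]
    - [[0.008,0,0.008],0,0.015]
    - [[0.011,0,0.0125],0,0.015]
    - [[0.0135,0,0.017],0,0.015]
    - [[0.0155,0,0.021],0,0.015]
    - [[0.017,0,0.025],0,0.015]
    - [[0.018,0,0.029],0,0.015]
    - [[0.019,0,0.0325],0,0.015]
    - [[0.019,0,0.035],0,0.015]
    - [[0.019,0,0.035],0,0.015]

```text
time_s: 7.75
position: [0.5393, 0.2553, 0.0755]
tool_rot: [[-1.0, 0.02, -0.002], [0.02, 1.0, -0.003], [0.002, -0.003, -1.0]]
ft_force: [-1.1, -8.7, 1.8]
grip_width: 0.0198
gripper_force: 32.0
```

Run:
```python
from h import *
d=viewer.get_image("wrist");s=viewer.get_image("scene")
a=cv2.resize(d["img"][90:330,130:390,::-1],(400,369));b=cv2.resize(s["img"][170:354,240:440,::-1],(400,368))
cv2.imwrite("pics/g3.png",np.hstack([a[:368],b]))
```

```text
(no output)
```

View pics/g3.png

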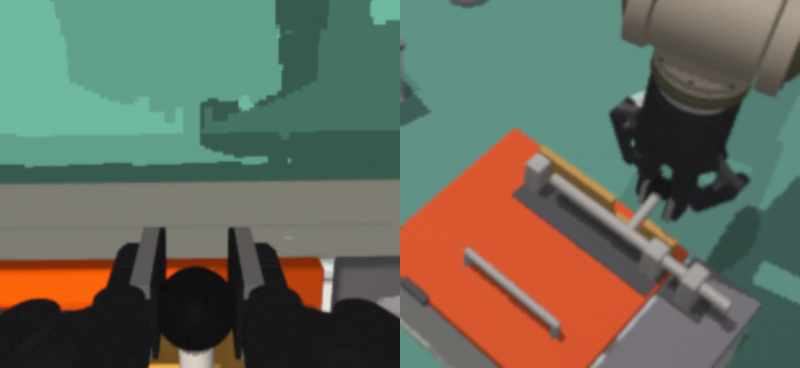

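The rod is through the keeper and the stalk lies in the notch, with the ball still between the pads. There is no stop reaction yet, so I'll press down a few mm more.

>>> drive_tool:
  series:
    - [[0,0,0.002],0,0.015]
    - [[0,0,0.004],0,0.015]
    - [[0,0,0.004],0,0.015]

```text
time_s: 8.15
position: [0.5394, 0.2553, 0.0715]
tool_rot: [[-1.0, 0.02, -0.002], [0.02, 1.0, -0.003], [0.002, -0.003, -1.0]]
ft_force: [-1.7, -9.3, 0.5]
grip_width: 0.0198
gripper_force: 32.2
```

Run:
```python
from h import *
d=viewer.get_image("wrist")
c=[130+196*.65,90+308*.65]
for p in ([c[0],c[1]-8],c,[c[0],c[1]+8]): print(p,ondepth(d,[p]),d["img"][int(p[1]),int(p[0])])
vv,uu=np.mgrid[190:384,200:320];uv=np.c_[uu.ravel(),vv.ravel()];P=ondepth(d,uv)
k=(abs(P[:,1]-.2555)<.008)&(P[:,2]>.115)&(P[:,2]<.2)&(d["img"][uv[:,1],uv[:,0]].max(1)<45)
Q=P[k&(abs(P[:,0]-.54)<.014)]
A=np.c_[2*Q,np.ones(len(Q))];s=np.linalg.lstsq(A,(Q**2).sum(1),rcond=None)[0];print(len(Q),"sphere",s[:3],np.sqrt(s[3]+s[:3]@s[:3]),Q[:,2].max())
k=(P[:,2]>.1)&(abs(P[:,1]-.2555)>.012)&(abs(P[:,1]-.2555)<.022)&(abs(P[:,0]-.54)<.02); print("tip zmin",np.percentile(P[k][:,2],[0,1,5]))
```

```text
[257.4, 282.20000000000005] [[0.53161755 0.2557817  0.14587451]] [15 16 15]
[257.4, 290.20000000000005] [[0.53359575 0.25575387 0.14817527]] [21 20 20]
[257.4, 298.20000000000005] [[0.53613943 0.25571098 0.14953013]] [26 25 25]
4083 sphere [0.52402568 0.25583816 0.16615647] 0.02391802934501297 0.1956836162237373
tip zmin [0.11136873 0.11479935 0.1200391 ]
```

```bash
cat > ball.py <<'E'
from h import *
from scipy.optimize import least_squares
d=viewer.get_image("wrist")
vv,uu=np.mgrid[150:384,180:340];uv=np.c_[uu.ravel(),vv.ravel()];P=ondepth(d,uv)
dark=d["img"][uv[:,1],uv[:,0]].max(1)<45
c=np.array([.5385,.2557,.139])
for _ in range(4):
    k=dark&(abs(np.linalg.norm(P-c,axis=1)-.011)<.004)&(abs(P[:,1]-c[1])<.008)&(P[:,2]>c[2]-.003)
    c=least_squares(lambda c:np.linalg.norm(P[k]-c,axis=1)-.011,c,loss="soft_l1",f_scale=.001).x
print(k.sum(),c,"theta~",np.arctan2(.5935-c[0],c[2]-.128),env.observe()["ft_force"])
E
python3 ball.py
```

```text
1971 [0.53932646 0.25523216 0.13889834] theta~ 1.3722715670871615 [-1.98701971 -8.52850295  1.36406955]
```

Ball is at z≈0.139, so θ≈1.37. I'll press a little more to confirm the stop.

>>> drive_tool:
  series:
    - [[0,0,0.002],0,0.015]
    - [[0,0,0.004],0,0.015]
    - [[0,0,0.004],0,0.015]

```text
time_s: 8.55
position: [0.5403, 0.2553, 0.0686]
tool_rot: [[-1.0, 0.02, 0.001], [0.02, 1.0, -0.003], [-0.001, -0.003, -1.0]]
ft_force: [0.7, -7.8, 5.9]
grip_width: 0.02
gripper_force: 33.1
```

```bash
python3 ball.py
```

```text
2066 [0.53922407 0.25523783 0.13832962] theta~ 1.3827287284997363 [ 0.08645528 -9.34536332  6.13307568]
```

The stop is confirmed: the ball barely moved and the reaction rose to 6 N. I'll press slightly, then release and lift clear.

>>> drive_tool:
  series:
    - [[0,0,0.002],0,0.015]
    - [[0,0,0.002],0,0.015]
    - [[0,-0.002,0.001],0,0.015]
    - [[0,-0.002,0.001],0,0.05]
    - [[0,-0.002,0.001],0,0.05]
    - [[0,-0.002,0.001],0,0.05]
    - [[0,-0.002,0.001],0,0.05]
    - [[0,-0.002,-0.01],0,0.05]
    - [[0,-0.002,-0.04],0,0.05]
    - [[0,-0.002,-0.08],0,0.05]
    - [[0,-0.002,-0.12],0,0.05]
    - [[0,-0.002,-0.15],0,0.05]
    - [[0,-0.002,-0.15],0,0.05]

```text
time_s: 9.9
position: [0.5412, 0.2554, 0.2235]
tool_rot: [[-1.0, 0.02, 0.009], [0.02, 1.0, 0.002], [-0.009, 0.002, -1.0]]
ft_force: [0.3, 0.2, -0.2]
grip_width: 0.0499
gripper_force: 0.0
```

```bash
python3 ball.py
python3 - <<'E'
from h import *
d=viewer.get_image("wrist");s=viewer.get_image("top")
a=cv2.resize(d["img"][90:330,130:390,::-1],(400,369));b=cv2.resize(s["img"][130:222,30:130,::-1],(400,368),interpolation=cv2.INTER_CUBIC)
cv2.imwrite("pics/g4.png",np.hstack([a[:368],b]))
E
```

```text
385 [0.53917979 0.25469228 0.1384841 ] theta~ 1.3801352021096576 [-0.38458399 -1.04058403 -0.97162694]
```

View pics/g4.png

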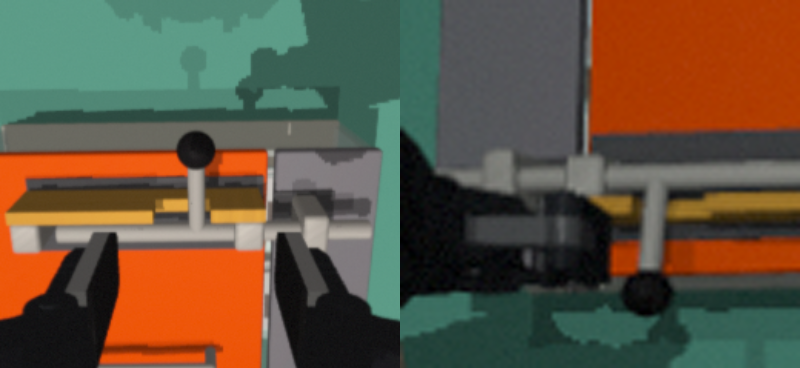

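The view shows the rod through the keeper and the stalk down in the notch. The ball, at (196,150), is over the near lid edge and in the same place as before release. The gripper is clear of everything, so I'm handing in.

```bash
python3 -c "
from rig import env
print(env.close_job())"
```

```text
the job is handed in; nothing more can be done
None
```

The orange carrier's lid is locked and the job is handed in: the bolt was slid to its end stop in the keeper, the handle was folded down to its stop in the notch, and the gripper was lifted clear. The blue-lidded carrier was not touched.

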